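# Drive a lens cartridge out of its block with the push rod

### The job

Take the slim blue-handled rod from its rest and push it nose first through the bore of the grey block, driving the brass lens cartridge right out of the far side into the blue felt-lined tray; the gripper must not touch the cartridge. Then draw the rod back out and lay it back on the black rest, across both rails. Leave the thick-nosed orange-handled rod and everything else on the bench where it is.

Things in the scene. Friction and masses are not known exactly. Their poses are not given: they have to be found in the camera images.
- jig: Fixed jig: grey block, 70 long (x -35 to +35), 84 wide, top 83 above the bench, on a dark base plate (11 thick, 104 wide, x -65 to +190), catch tray beyond the block. Origin: on the bench, below the middle of the bore. x = push direction, along the bore towards the tray; z up. Through bore 37 in diameter, axis level at z = 55. An open window in the block's top (26 x 37) shows the cartridge.
- bore_mouth (a point): Centre of the bore's near mouth (3 mm chamfer), on the bore axis in the near face of the block, 55 mm above the bench; axes as jig (x = push direction). Nothing stands above the 11 mm base plate on this side.
- tray_mid (a point): Middle of the catch tray's blue felt floor, 108 mm past the middle of the block, 33.5 above the bench (3 below the bottom of the bore). Floor 144 long, from the far mouth of the bore on, and 54 wide; side walls up to 47, end wall up to 51 above the bench; axes as jig.
- rod_grip (a point): Slim push rod, loose, 200 long, 180 to 260 g. This point: middle of its blue square handle (26 x 26, 84 long), where to grip it. x points to the nose. Along +x: handle to 42, steel collar 42 to 48 (44 in diameter, too big for the bore), white shaft 26 in diameter from 48 to the nose at 158; balance point at 22. Starts level on the rest, 33 mm above the bench, nose towards the rest's +x.
- rod_nose (a point): Tip of the slim rod's nose, on its axis (158 mm ahead of rod_grip), axes the same; the nose has a 4 mm chamfer. With the collar against the block the nose is 40 mm past the far mouth.
- rest: Fixed black rod rest. Origin: on the bench at its centre; x along the rods, y across. Two cross rails, 10 wide, 20 high, 200 long in y, at x = -79 and +77; lugs 14 higher at y = -96, 0, +96 part two places (y = -47.5, +47.5). A rod lies across both rails, grip point near x = -43, 33 above the bench, handle over the rail at -79, shaft over the other. Between the rails only a 6 mm strip.
- cartridge: Loose brass lens cartridge: cylinder 34 in diameter, 60 long, 100 to 170 g, two black rings, glass ends. Origin at its centre, x along its axis. Starts inside the bore, its centre within 6 mm of the middle of the block, held only by its own weight (slides with about 1 N).
- fat_rod_grip (a point): Middle of the orange handle of another rod, the same as the slim one but with a thick nose (40 in diameter, last 28 mm) that does not fit the bore. It lies in the other place of the rest; not to be used or moved.
- oil_bottle: Bystander: amber bottle, 44 in diameter, 85 tall; origin at the centre of its underside.
- slide_box: Bystander: yellow slide box 90 x 150 x 28; origin at the centre of its underside.
- dish: Bystander: glass dish 90 in diameter, 16 tall; origin at the centre of its underside.
- mug: Bystander: blue mug, 80 in diameter, 90 tall; origin at the centre of its underside.
- screwdriver: Bystander: red screwdriver, 190 long.
- mouse: Bystander: black computer mouse 105 x 60 x 26; origin at the centre of its underside.
Things that resemble listed ones, but are neither listed nor needed, are in the scene too. Leave any red look-alike of the part that bears rod_grip alone.

How it is judged:
By the outcome, as a careful person would: the job done as asked, in the order asked, and still so for the second after the job is handed in, with the robot touching nothing.
It also fails if it takes over 51 s, if anything falls off the work surface, if the arm or the gripper's body presses on something with over 40 N, if the wrist force passes 120 N, or if a joint passes its speed limit or range.

### The arm

A 6-joint arm with a two-finger parallel gripper is mounted at the origin on the work surface. World frame = base frame: x ahead of the robot, y to its left, z up, the work surface at z = 0. Lengths are in mm, angles in rad, forces in N, time in s.
With the tool pointing down it reaches from about 350 to 975 mm from the base axis. Payload 7.1 kg.
Tool frame: the origin (TCP) lies midway between the tips of the shut fingers; the grasp point (between the pads) lies 19 mm behind it (ctrl.hold_point_z is the distance from the TCP to the grasp point, in mm); x points along the fingers, y is the direction in which the jaws open and shut, and the axes are right-handed (so a half turn about x gives the same grasp; the last joint's range is limited). The gripper opens to 88 mm and grips with 3 to 60 N. Pads are 20 mm wide; open, the fingers measure 115 mm over their backs; the gripper's body (75 mm by 178 mm) begins 61 mm behind the grasp point.
Start: joints at [-0.019, 0.423, 1.63, -0, 1.089, -0.019], TCP at [624.984, 0.026, 222.675] pointing down, gripper open.
Joint ranges: [-3, 3], [-0.9, 2.11], [0.09, 2.58], [-1.31, 4.45], [0.11, 2.69], [-2.54, 2.54]. Speed limits (rad/s): [2.39, 2.39, 3.01, 3.14, 3.14, 3.14].

### API

Orientations are given as a rotation vector (axis times angle).
In Python, from workcell import ctrl, get_image, calibration gives the robot as it stands.
- The arm moves only by the tool move_arm, never from a script. Its argument "rows" is a list of rows, each a list of 5 numbers: the shift along the world's x, y, z in mm, then the turn about the world's z in rad, then the closure, from -1 (fully open) to 1 (shut). In form: [[tx, ty, tz, roll, jaw], ...]. A call has 1 to 12 rows; each row is the pose to reach, as a shift and turn from the pose measured when the call began; what a row does not reach only later rows make up. A row lasts 1/8 s, in which the tool goes at most 62.5 mm and 10.7 degrees, less where a joint would pass 70% of its speed; a pose out of reach is approached as far as the arm can. A call with a gripper value outside its range is refused whole. The fingers move at their own pace and stop on an object; the grip force is fixed at half the most. Time passes only in rows, so rows that repeat a pose let the fingers close. It gives the time, the measured TCP pose, the force and the opening at its end, in the units of the state.
- ctrl.get_obs(): the state, without advancing time (a new reading comes with each control period).
- get_image(name): name is "scene" or "side" or "wrist"; returns the picture (400x640x3 uint8, blue, green, red); there is no depth.
- calibration(name): a dict with "fx", "fy", "cx", "cy" (pixels), "view" (4x4, takes a point from world to camera coordinates); the wrist camera has in their place "T_tool_cam" (4x4, takes a point from camera to tool coordinates, whose origin is the TCP and whose axes are the tool frame's). Camera axes: x right, y up, looking along -z (the intrinsics and any distortion apply to the point x, -y, -z); pixel columns grow to the right and rows downward; lengths in mm; the calibration is good to about 2 mm. A picture is of the moment at which its call begins: read the wrist's pose just before it. calibration takes no time and is no camera call.
- ctrl.close_job(): hands the job in, once; it reports no verdict.
The state is a dict: "t": time; "qpos": joint angles; "qvel": joint speeds; "joint_torque": joint torques, N m; "ee_pos": TCP position; "orientation": TCP orientation; "ft_force": force on the tool from outside, world axes, zero at the start; "moment": the same for the moment, N m; "width": finger opening in mm.
Only numpy, scipy, OpenCV 4.12 (cv2) and the standard library are available. Lean on these libraries where they do the work, as an engineer would, in place of code of your own. Each camera call takes 0.05 s, during which the arm holds its last target.

## Working session

There is one attempt and no reset: what is moved stays moved. The work goes in short steps, Python scripts to look and compute and a tool call to move; the robot and the scene stay as the last step left them, time stands still between calls to the robot, and variables do not carry over. Pictures are saved under pics/ and viewed, and the job is handed in when it is done.

Besides the shell and the picture viewer there is one more tool, called after "Emit:" as a command line: name --pt "numbers of a row" for each row, then --argument value for the rest. move_arm: Moves the arm, as the interface text tells. Its arguments: {"type":"object","properties":{"rows":{"type":"array"}},"required":["rows"]}

```bash
mkdir -p pics; ls; python3 - <<'E'
from workcell import ctrl,get_image,calibration
import cv2
print(ctrl.get_obs())
for n in("scene","side","wrist"):
    cv2.imwrite(f"pics/{n}0.png",get_image(n)); print(n,calibration(n))
E
```

```text
pics
{'t': 0.0, 'qpos': array([-1.90300422e-02,  4.23832068e-01,  1.63066496e+00,  1.47556378e-05,
        1.08862837e+00, -1.90039473e-02]), 'qvel': array([ 6.97485914e-05,  1.35265730e-03,  5.81285541e-04,  8.06482890e-05,
       -5.20986756e-04, -1.28807344e-03]), 'joint_torque': array([ 1.28069914e-03, -5.44622147e+01, -2.73670936e+01,  6.42951974e-02,
        2.27214623e-02, -1.51321510e-04]), 'ee_pos': array([6.24447596e+02, 2.15051307e-02, 2.21917024e+02]), 'orientation': array([ 1.2085301 ,  1.21034335, -1.21033214]), 'ft_force': array([-0.32466099,  0.0512511 , -0.59641924]), 'moment': array([-0.014334  , -0.01777851,  0.01319061]), 'width': 87.83431569992227}
scene {'fx': 460.8468360346027, 'fy': 460.8468360346027, 'cx': 311.63110640263017, 'cy': 199.711888335411, 'view': array([[-3.00373284e-01,  9.53757830e-01,  1.10405136e-02,
         2.35700878e+02],
       [-8.13414349e-01, -2.62184669e-01,  5.19245893e-01,
         4.09093517e+02],
       [ 4.98129489e-01,  1.46987082e-01,  8.54553573e-01,
        -1.80191293e+03],
       [ 0.00000000e+00,  0.00000000e+00,  0.0000000
[... 258 characters left out ...]
1,  3.22209388e-01,  8.63612501e-01,
        -2.78638724e+02],
       [-6.32908002e-01, -5.88077286e-01,  5.03579752e-01,
        -1.00377540e+03],
       [ 0.00000000e+00,  0.00000000e+00,  0.00000000e+00,
         1.00000000e+00]])}
wrist {'fx': 329.92217499221033, 'fy': 329.92217499221033, 'cx': 320.0718021093967, 'cy': 195.98119245428325, 'T_tool_cam': array([[-9.09172217e-04,  2.92444270e-01, -9.56282135e-01,
        -1.61224304e+02],
       [ 9.99999181e-01,  1.12689873e-03, -6.06114424e-04,
        -1.10106875e-01],
       [ 9.00378435e-04, -9.56281903e-01, -2.92445055e-01,
        -7.98357756e+01],
       [ 0.00000000e+00,  0.00000000e+00,  0.00000000e+00,
         1.00000000e+00]])}
```

View pics/scene0.png

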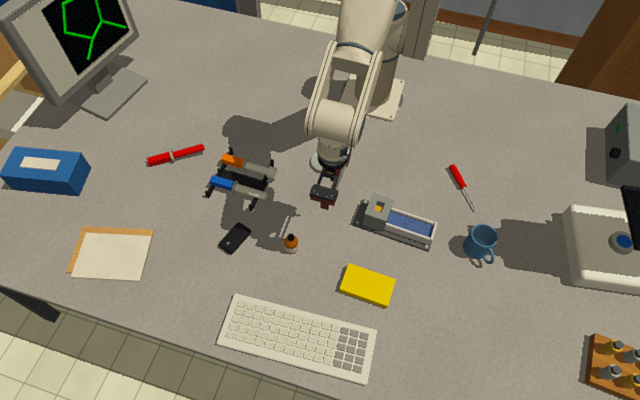

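View pics/side0.png

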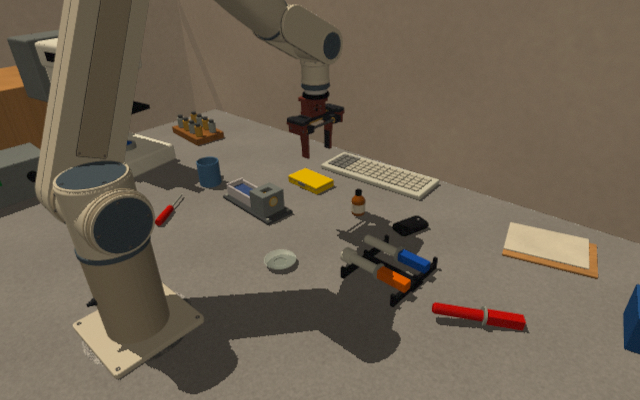

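View pics/wrist0.png

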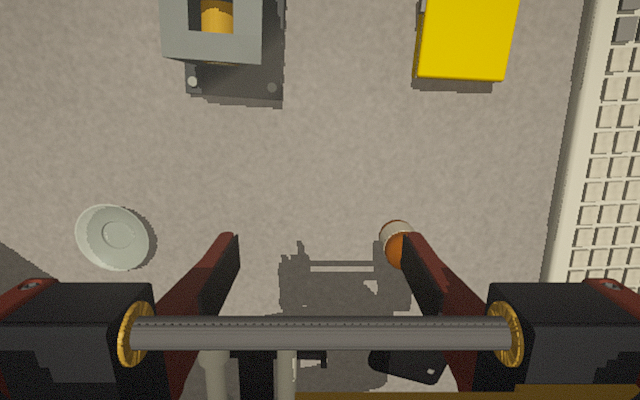

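Scene shows the rest with the orange rod at (230,160) and the blue one at (222,183), the jig around (395,215), and the yellow box and bottle. In the wrist view the jig's near end is top left. I'll zoom in on the scene and side views.

```bash
python3 - <<'E'
import cv2,numpy as np
a=cv2.imread('pics/scene0.png');b=cv2.imread('pics/side0.png')
cv2.imwrite('pics/z1.png',np.hstack([cv2.resize(a[140:220,195:290],None,fx=4.2,fy=4.2,interpolation=2),cv2.resize(a[180:260,345:440],None,fx=4.2,fy=4.2,interpolation=2)]))
cv2.imwrite('pics/z2.png',np.hstack([cv2.resize(b[225:305,335:445],None,fx=3.6,fy=3.6,interpolation=2),cv2.resize(b[165:245,215:325],None,fx=3.6,fy=3.6,interpolation=2)]))
E
cat > h.py <<'E'
import numpy as np,cv2
from workcell import ctrl,get_image,calibration
from scipy.spatial.transform import Rotation as Rn
def cam(name,obs=None):
    c=calibration(name)
    if name=='wrist':
        T=np.eye(4);T[:3,:3]=Rn.from_rotvec(obs['orientation']).as_matrix();T[:3,3]=obs['ee_pos']
        P=T@c['T_tool_cam']
    else: P=np.linalg.inv(c['view'])
    return c,P
def ray(c,P,u,v):
    d=np.array([(u-c['cx'])/c['fx'],-(v-c['cy'])/c['fy'],-1.]);d=P[:3,:3]@d
    return P[:3,3],d/np.linalg.norm(d)
def onz(c,P,u,v,z):
    o,d=ray(c,P,u,v);return o+d*(z-o[2])/d[2]
def proj(c,P,X):
    x=np.linalg.inv(P)@np.append(X,1);return c['cx']+c['fx']*x[0]/-x[2],c['cy']+c['fy']*x[1]/x[2]
def tri(r1,r2):
    (a,d),(b,e)=r1,r2
    s=np.linalg.lstsq(np.c_[d,-e],b-a,rcond=None)[0]
    return (a+s[0]*d+b+s[1]*e)/2,np.linalg.norm(a+s[0]*d-b-s[1]*e)
E
```

```text
(no output)
```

View pics/z1.png

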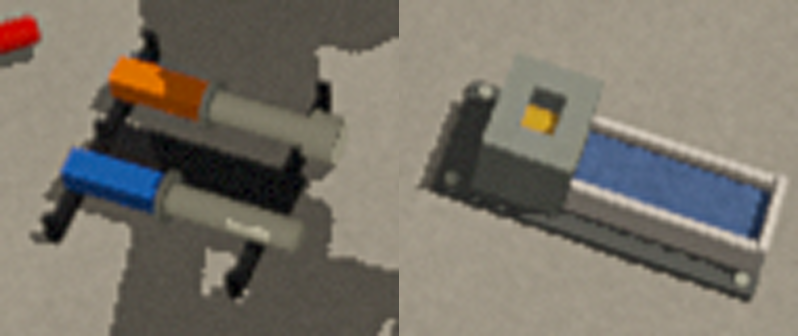

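View pics/z2.png

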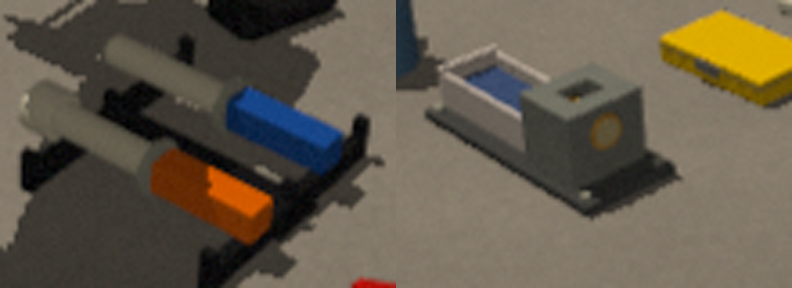

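```bash
python3 - <<'E'
from h import *
c,P=cam('scene')
f=lambda u,v,z,u0=195,v0=140:print(np.round(onz(c,P,u0+u/4.2,v0+v/4.2,z),1))
print('handle top back L/R, front');f(75,150,46);f(63,175,46);f(168,177,46);f(158,205,46)
print('nose');f(298,232,33)
print('block top');[f(u,v,83,345,180) for u,v in((516,55),(605,78),(575,182),(485,148))] if 0 else [f(u-399,v,83,345,180) for u,v in((516,55),(605,78),(575,182),(485,148))]
print('tray');[f(u-399,v,50,345,180) for u,v in ((784,180),(760,250))]
E
```

```text
handle top back L/R, front
[ 567.5 -415.2   46. ]
[ 592.3 -414.5   46. ]
[ 568.7 -335.1   46. ]
[ 595.4 -332.5   46. ]
nose
[ 577.9 -223.3   33. ]
block top
[493.9 112.   83. ]
[493.2 180.8  83. ]
[587.3 178.7  83. ]
[579.8 109.2  83. ]
tray
[518.6 328.8  50. ]
[582.2 321.6  50. ]
```

Emit:
move_arm --pt "-5 -55 10 0 -1" --pt "-11 -110 20 0 -1" --pt "-17 -165 30 0 -1" --pt "-23 -220 40 0 -1" --pt "-29 -275 50 0 -1" --pt "-35 -330 60 0 -1" --pt "-40 -385 70 0 -1" --pt "-45 -440 80 0 -1" --pt "-45 -440 80 0 -1" --pt "-45 -440 80 0 -1"

```text
t: 1.4
ee_pos: [579.2, -439.5, 301.2]
orientation: [1.21, 1.211, -1.211]
ft_force: [0.5, 0.5, -0.3]
width: 87.8
```

```bash
python3 - <<'E'
from h import *
o=ctrl.get_obs();im=get_image('wrist');cv2.imwrite('pics/w1.png',im);np.save('w1.npy',dict(o),allow_pickle=True)
print(o['t'],o['ee_pos'],o['orientation'],o['qvel'])
E
```

```text
1.4 [ 579.19871292 -439.45353322  301.24352562] [ 1.20951817  1.21149882 -1.21054756] [ 0.02365582 -0.00981406  0.01383902  0.00174299  0.00070068 -0.0004796 ]
```

View pics/w1.png

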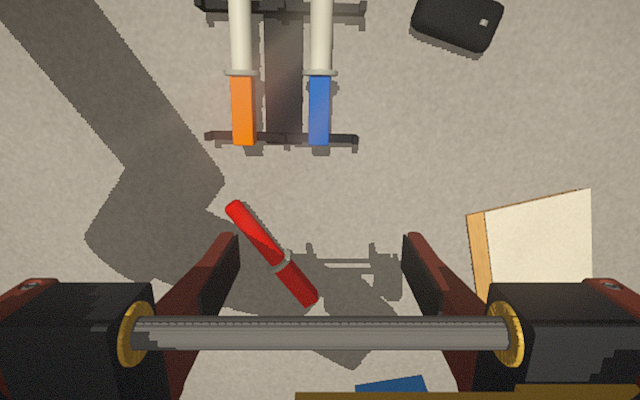

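The blue handle is at columns 308–331, rows 77–145. Its collar is at row 72 and the red look-alike lies well clear. Next I measure it by mask.

```bash
python3 - <<'E'
from h import *
o=np.load('w1.npy',allow_pickle=True).item();im=cv2.imread('pics/w1.png');c,P=cam('wrist',o)
hsv=cv2.cvtColor(im,cv2.COLOR_BGR2HSV)
m=cv2.inRange(hsv,(100,100,60),(130,255,255));m[200:]=0
n,l,s,ce=cv2.connectedComponentsWithStats(m);i=1+s[1:,4].argmax();print(s[i],ce[i])
r=cv2.minAreaRect(np.argwhere(l==i)[:,::-1].astype(np.float32));print(r)
# per-row edges
for v in (82,90,100,110,120,130,138):
    u=np.where(l[v]==i)[0];print(v,u.min(),u.max(),np.round(onz(c,P,u.min()-.5+.5,v,46)[:2],1),np.round(onz(c,P,u.max()+.5,v,46)[:2],1))
for v in (s[i][1],s[i][1]+s[i][3]):print(onz(c,P,ce[i][0],v,46),onz(c,P,ce[i][0],v,20))
w=cv2.inRange(hsv,(0,0,185),(180,60,255))
for v in (5,20,35,50,62):
    u=np.where(w[v,300:345])[0]+300;print('shaft',v,u.min(),u.max(),np.round(onz(c,P,(u.min()+u.max()+1)/2,v,40)[:2],1))
cv2.imwrite('pics/w1z.png',cv2.resize(im[0:160,190:370],None,fx=3.7,fy=3.7,interpolation=2))
E
```

```text
[ 309   75   22   71 1413] [318.66454352 109.33474876]
((319.5, 110.0), (70.0, 21.0), 90.0)
82 309 329 [ 565.8 -344.3] [ 590.2 -344.4]
90 309 329 [ 565.7 -353.4] [ 590.3 -353.5]
100 309 328 [ 565.5 -365. ] [ 589.2 -365. ]
110 309 328 [ 565.4 -376.7] [ 589.2 -376.7]
120 309 328 [ 565.3 -388.7] [ 589.3 -388.7]
130 309 328 [ 565.1 -400.8] [ 589.4 -400.8]
138 309 328 [ 565.  -410.7] [ 589.4 -410.7]
[ 577.32151732 -336.47815264   46.        ] [ 577.18697744 -335.02075891   20.        ]
[ 577.09782069 -420.71194032   46.        ] [ 576.94931897 -424.51192946   20.        ]
shaft 5 312 329 [ 580.1 -261.2]
shaft 20 311 328 [ 579.  -276.6]
shaft 35 312 328 [ 579.5 -292.3]
shaft 50 311 333 [ 581.9 -308.4]
shaft 62 304 327 [ 574.2 -321.6]
```

View pics/w1z.png

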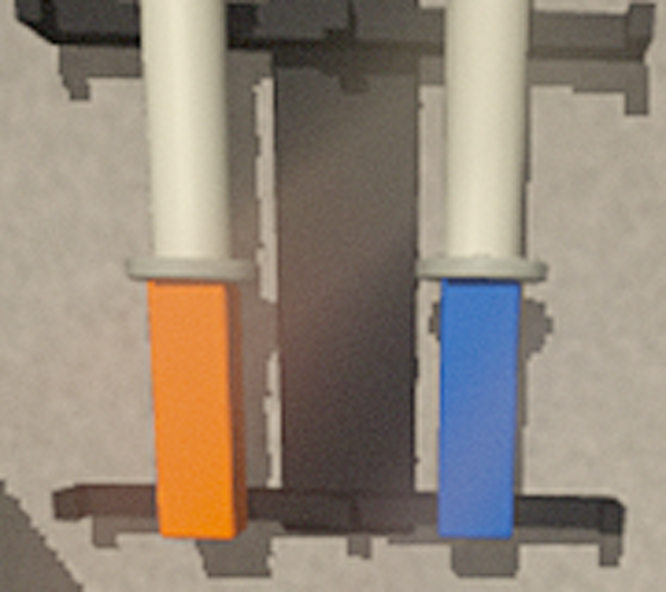

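Emit:
move_arm --pt "-1 40 -30 0 -1" --pt "-1 71 -80 0 -1" --pt "-1 71 -130 0 -1" --pt "-1 71 -180 0 -1" --pt "-1 71 -220 0 -1" --pt "-1 71 -250 0 -1" --pt "-1 71 -270 0 -1" --pt "-1 71 -280 0 -1" --pt "-1 71 -285 0 -1" --pt "-1 71 -286 0 -1" --pt "-1 71 -286 0 -1"

```text
t: 2.82
ee_pos: [578.9, -368.2, 16.2]
orientation: [1.209, 1.21, -1.209]
ft_force: [0.5, 0.1, -0.2]
width: 88.1
```

```bash
python3 - <<'E'
from h import *
o=ctrl.get_obs();cv2.imwrite('pics/w2.png',get_image('wrist'))
print(o['t'],o['ee_pos'],o['ft_force'])
E
```

```text
2.825 [ 578.92784367 -368.19497896   16.23087   ] [ 0.5254817   0.12642426 -0.22093511]
```

View pics/w2.png

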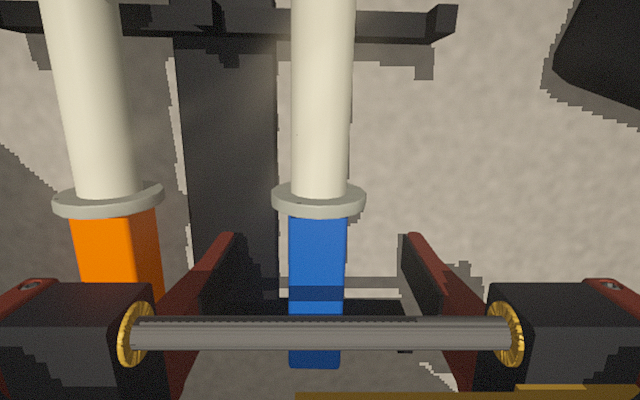

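Handle is centred between the fingers with the neighbour clear. Now closing.

Emit:
move_arm --pt "-1 0 -1 0 0" --pt "-1 0 -2 0 0.5" --pt "-1 0 -2 0 1" --pt "-1 0 -2 0 1" --pt "-1 0 -2 0 1" --pt "-1 0 -2 0 1" --pt "-1 0 -2 0 1" --pt "-1 0 -2 0 1"

```text
t: 3.88
ee_pos: [577.8, -368.2, 14.2]
orientation: [1.209, 1.211, -1.21]
ft_force: [-1.0, -0.0, 0.5]
width: 25.9
```

Emit:
move_arm --pt "0 0 4 0 1" --pt "0 0 10 0 1" --pt "0 0 22 0 1" --pt "0 0 45 0 1" --pt "0 0 75 0 1" --pt "0 0 105 0 1" --pt "0 0 125 0 1" --pt "0 0 130 0 1" --pt "0 0 130 0 1"

```text
t: 5.0
ee_pos: [577.6, -368.0, 144.1]
orientation: [1.209, 1.211, -1.21]
ft_force: [-0.7, 0.1, -3.3]
width: 26.0
```

```bash
python3 - <<'E'
from h import *
o=ctrl.get_obs();cv2.imwrite('pics/w3.png',get_image('wrist'));im=get_image('side');cv2.imwrite('pics/s3.png',cv2.resize(im[120:320,280:480],None,fx=3,fy=3,interpolation=2))
print(o['t'],o['ee_pos'],o['ft_force'],o['moment'],o['width'])
E
```

```text
5.0 [ 577.55769846 -368.04847759  144.12715255] [-0.71945314  0.0639963  -3.29655483] [-0.06679141 -0.01995994  0.00829945] 26.04481618633279
```

View pics/w3.png

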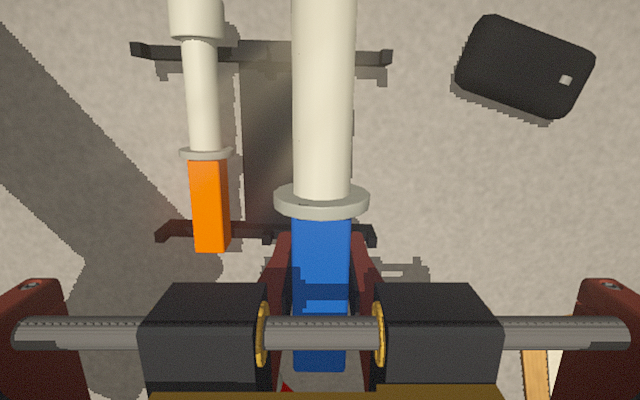

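View pics/s3.png

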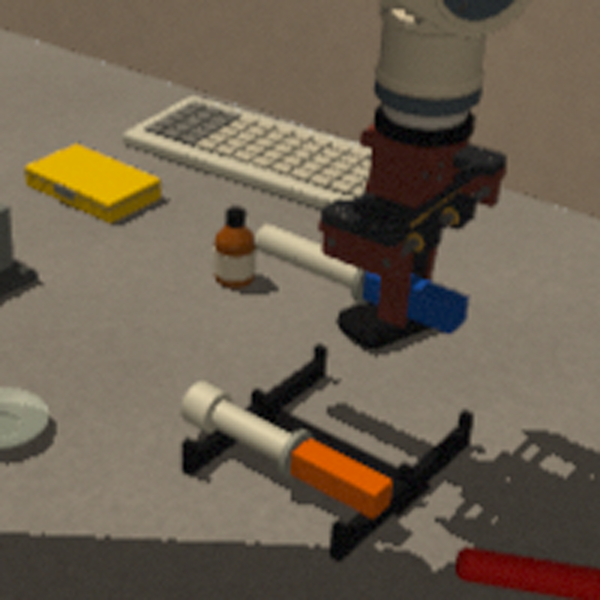

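The rod hangs level in the grip, and the orange rod is undisturbed. Next I go to a viewpoint beside the jig.

Emit:
move_arm --pt "4 20 30 0 1" --pt "12 70 60 0 1" --pt "22 125 90 0 1" --pt "32 180 116 0 1" --pt "42 235 116 0 1" --pt "52 290 116 0 1" --pt "62 345 116 0 1" --pt "67 390 116 0 1" --pt "67 408 116 0 1" --pt "67 408 116 0 1" --pt "67 408 116 0 1"

```text
t: 6.48
ee_pos: [643.9, 38.9, 258.5]
orientation: [1.208, 1.213, -1.212]
ft_force: [0.0, -0.3, -2.0]
width: 25.7
```

```bash
python3 - <<'E'
from h import *
o=ctrl.get_obs();im=get_image('wrist');cv2.imwrite('pics/w4.png',im);np.save('w4.npy',dict(o),allow_pickle=True)
print(o['t'],o['ee_pos'],o['orientation'],o['ft_force'],o['width'])
cv2.imwrite('pics/w4z.png',cv2.resize(im[0:150,130:330],None,fx=4,fy=4,interpolation=2))
E
```

```text
6.475 [643.85451159  38.86960679 258.5205454 ] [ 1.20848488  1.21264404 -1.21179553] [ 0.03169087 -0.2658635  -1.98279108] 25.675365976868065
```

View pics/w4.png

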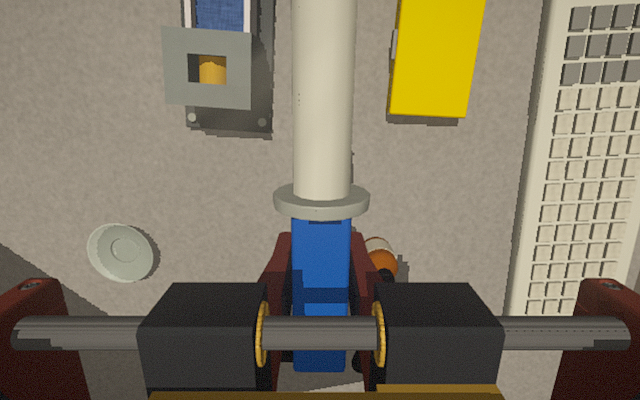

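View pics/w4z.png

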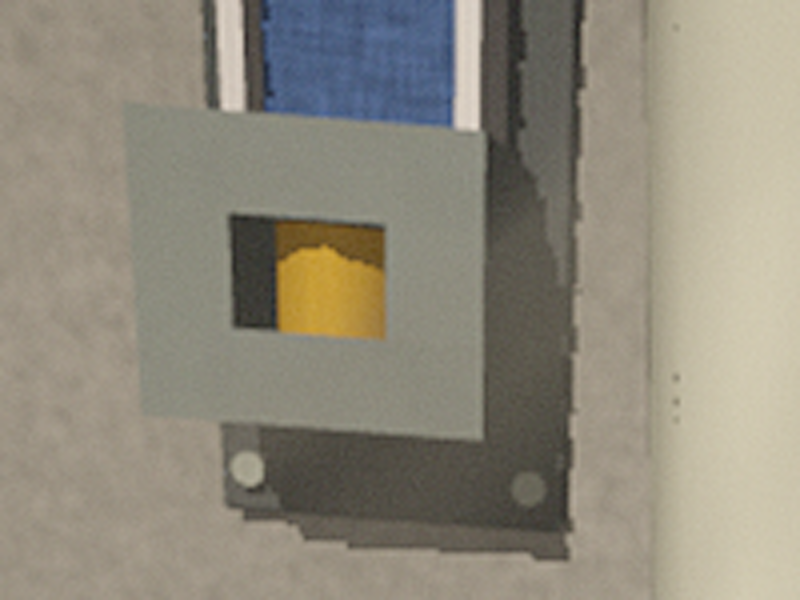

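```bash
python3 - <<'E'
from h import *
o=np.load('w4.npy',allow_pickle=True).item();im=cv2.imread('pics/w4.png');c,P=cam('wrist',o)
A=np.array([onz(c,P,130+u/4-.4,v/4-.4,83)[:2] for u,v in((125,104),(486,133),(483,438),(143,414))])
print(A.round(1));mid=A.mean(0)
e=lambda i,j:(np.linalg.norm(A[i]-A[j]).round(1),np.degrees(np.arctan2(*(A[i]-A[j])[::-1])).round(2))
print(mid,e(0,3),e(1,2),e(1,0),e(2,3))
W=np.array([onz(c,P,130+u/4-.4,v/4-.4,83)[:2] for u,v in((230,213),(385,225),(386,340),(232,328))]);print('win',W.round(1),W.mean(0))
B=np.array([onz(c,P,130+u/4-.4,v/4-.4,11)[:2] for u,v in((228,507),(568,530))]);print('base',B,np.linalg.norm(B[1]-B[0]),B.mean(0),np.degrees(np.arctan2(*(B[1]-B[0])[::-1])))
T=np.array([onz(c,P,130+u/4-.4,v/4-.4,11)[:2] for u,v in((568,530),(582,5))]);print('base right edge',T,np.degrees(np.arctan2(*(T[1]-T[0])[::-1])))
T=np.array([onz(c,P,130+u/4-.4,v/4-.4,47)[:2] for u,v in((455,125),(453,3))]);print('tray R inner',T,np.degrees(np.arctan2(*(T[1]-T[0])[::-1])))
# held shaft & collar
hsv=cv2.cvtColor(im,cv2.COLOR_BGR2HSV);w=cv2.inRange(hsv,(15,5,150),(40,70,255))
zr=o['ee_pos'][2]+19
for v in (20,60,100,140,180):
    u=np.where(w[v,280:365])[0]+280;a=onz(c,P,u.min(),v,zr+4);b=onz(c,P,u.max()+1,v,zr+4);print('shaft',v,u.min(),u.max(),((a+b)/2)[:2].round(1),(b-a)[0].round(1))
print('collar',onz(c,P,321,185,zr+22),onz(c,P,321,214,zr+13)) 
E
```

```text
[[496.5 180.4]
 [579.5 174.2]
 [574.5 105.7]
 [491.1 111.6]]
[535.38127404 142.98826378] (np.float64(69.1), np.float64(85.55)) (np.float64(68.7), np.float64(85.82)) (np.float64(83.2), np.float64(-4.29)) (np.float64(83.6), np.float64(-3.99))
win [[518.  157.2]
 [554.3 154.5]
 [552.4 128.7]
 [515.4 131.5]] [535.03584868 142.98279009]
base [[480.50993095  82.7569946 ]
 [583.82711232  75.73817735]] 103.55531740394639 [532.16852164  79.24758597] -3.8863977246096635
base right edge [[583.82711232  75.73817735]
 [593.94927087 217.9920562 ]] 85.92994486235088
tray R inner [[564.6962065  182.04528522]
 [566.1092903  209.74178753]] 87.0792847674097
shaft 20 280 364 [644.9 145.7] 32.0
shaft 60 280 364 [644.9 131.7] 33.1
shaft 100 280 364 [645.  116.8] 34.2
shaft 140 280 364 [645.  100.8] 35.4
shaft 180 280 364 [645.   83.6] 36.7
collar [644.35341693  86.21074356 299.5205454 ] [644.34422282  71.28887473 290.5205454 ]
```

Emit:
move_arm --pt "-20 -20 -5 -0.02 1" --pt "-50 -45 -20 -0.04 1" --pt "-80 -70 -50 -0.06 1" --pt "-110 -95 -80 -0.07 1" --pt "-123 -103 -120 -0.07 1" --pt "-123 -103 -155 -0.07 1" --pt "-123 -103 -180 -0.07 1" --pt "-123 -103 -182 -0.07 1" --pt "-123 -103 -182 -0.07 1"

```text
t: 7.65
ee_pos: [521.5, -65.1, 77.4]
orientation: [1.262, 1.177, -1.263]
ft_force: [0.4, -0.2, -1.6]
width: 26.0
```

```bash
python3 - <<'E'
from h import *
o=ctrl.get_obs();print(o['t'],o['ee_pos'],o['orientation'],o['width'],o['qvel'].round(3))
R=Rn.from_rotvec(o['orientation']).as_matrix();print(R.round(4))
for n,(v0,v1,u0,u1) in (("side",(140,290,180,360)),("scene",(150,270,310,450))):
    im=get_image(n);cv2.imwrite(f'pics/{n}5.png',im);f=4
    cv2.imwrite(f'pics/{n}5z.png',cv2.resize(im[v0:v1,u0:u1],None,fx=f,fy=f,interpolation=2))
cv2.imwrite('pics/w5.png',get_image('wrist'))
np.save('o5.npy',dict(o),allow_pickle=True)
E
```

```text
7.65 [521.49098576 -65.10320974  77.42841529] [ 1.26175234  1.17700072 -1.26337463] 25.95339616888924 [ 0.007 -0.015 -0.007  0.    -0.001  0.001]
[[-0.0025  0.9974 -0.072 ]
 [ 0.0013 -0.072  -0.9974]
 [-1.     -0.0025 -0.0011]]
```

View pics/side5z.png

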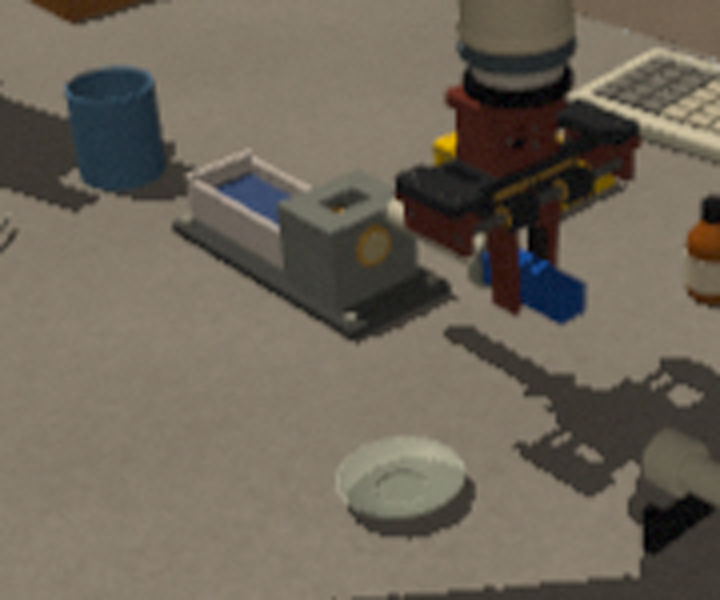

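View pics/scene5z.png

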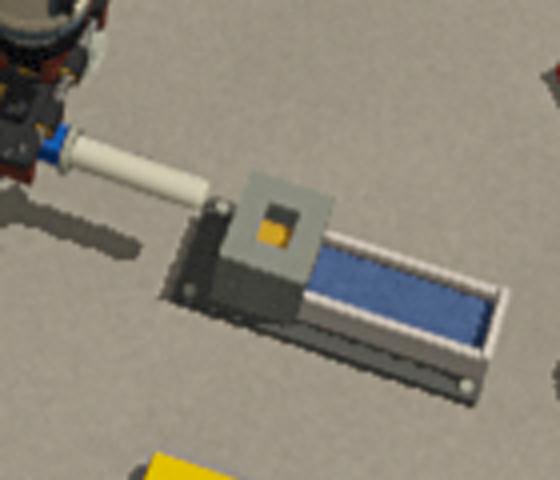

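View pics/w5.png

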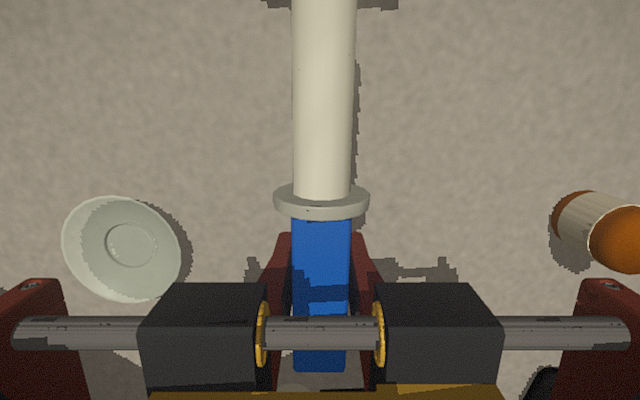

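```bash
python3 - <<'E'
from h import *
o=np.load('o5.npy',allow_pickle=True).item();R=Rn.from_rotvec(o['orientation']).as_matrix();T=o['ee_pos']
d=-R[:,2];nose=T-18.8*R[:,0]+147.5*d;back=T-18.8*R[:,0]+27*d*0
J=np.array([535.2,143,0]);h=np.radians(86);jx=np.array([np.cos(h),np.sin(h),0]);jy=np.array([-np.sin(h),np.cos(h)*1,0]);jy=np.array([-jx[1],jx[0],0])
print('nose',nose,d)
for n in('scene','side'):
    c,P=cam(n);u0,v0=(310,150) if n=='scene' else (180,140)
    f=lambda X:np.round((np.array(proj(c,P,X))-[u0,v0]+.5)*4,1)
    print(n,'nose',f(nose),'collar front',f(nose-110*d),'handle end',f(nose-200*d))
    print(' mouth',f(J-35*jx+[0,0,55]),'cart rear',f(J-30*jx+[0,0,55]))
    print(' top corners',[f(J+a*35*jx+b*42*jy+[0,0,83]) for a,b in((-1,-1),(-1,1),(1,1),(1,-1))])
im=cv2.imread('pics/side5.png');cv2.imwrite('pics/side5y.png',cv2.resize(im[170:230,240:340],None,fx=8,fy=8,interpolation=2))
im=cv2.imread('pics/scene5.png');cv2.imwrite('pics/scene5y.png',cv2.resize(im[170:240,310:400],None,fx=8,fy=8,interpolation=2))
E
```

```text
nose [532.15155915  81.99050265  96.38842452] [0.07196119 0.99740684 0.0010853 ]
scene nose [206.8 194.7] collar front [ 75.1 150.5] handle end [-29.9 115.2]
 mouth [232.9 230.9] cart rear [238.9 232.9]
 top corners [array([220.4, 256.1]), array([253.1, 171. ]), array([337.6, 198.9]), array([307.1, 285.6])]
side nose [394.6 209.4] collar front [489.7 259.1] handle end [575.5 304.1]
 mouth [376.1 244.7] cart rear [372.2 242.5]
 top corners [array([414.2, 195.6]), array([331.2, 232.8]), array([277.5, 203.2]), array([359.8, 168.1])]
```

View pics/side5y.png

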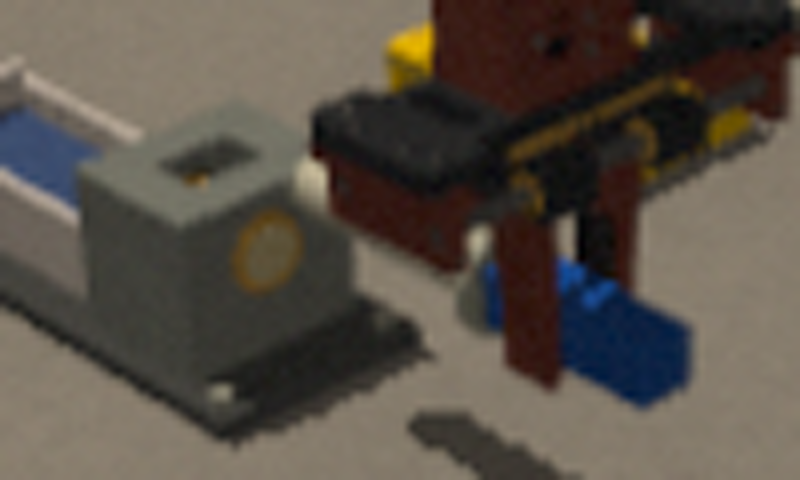

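View pics/scene5y.png

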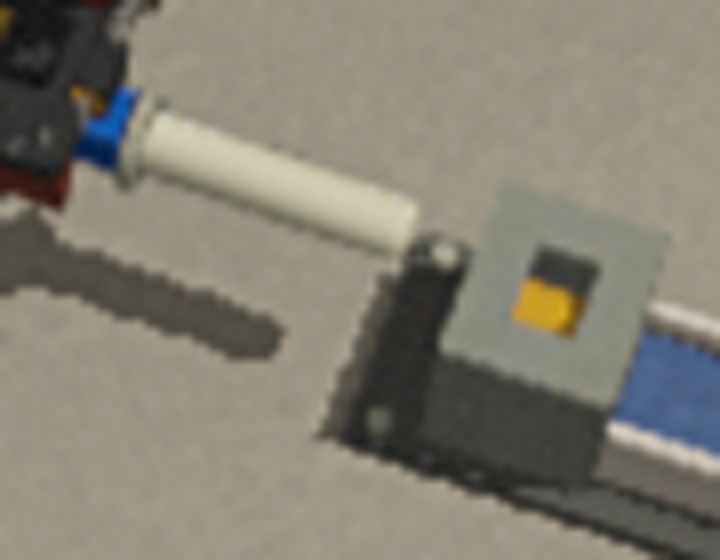

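Predicted nose and block corners match both views to within about 1 px, with no relative offset between nose and bore over 1 mm. I descend to bore height and start the insertion.

Emit:
move_arm --pt "-1 0 -15 0 1" --pt "-1 0 -30 0 1" --pt "-1 0 -40 0 1" --pt "-1 0 -40.5 0 1" --pt "-0.5 8 -40.5 0 1" --pt "0 16 -40.5 0 1" --pt "0.5 22 -40.5 0 1" --pt "1 28 -40.5 0 1" --pt "1.5 34 -40.5 0 1" --pt "2 40 -40.5 0 1" --pt "2 40 -40.5 0 1"

```text
t: 9.18
ee_pos: [523.9, -24.2, 37.4]
orientation: [1.261, 1.177, -1.262]
ft_force: [-0.2, -0.0, -2.2]
width: 25.7
```

```bash
python3 - <<'E'
from h import *
o=ctrl.get_obs();print(o['t'],o['ee_pos'],o['ft_force'],o['moment'],o['width'])
im=get_image('side');a=cv2.resize(im[170:240,230:340],None,fx=5,fy=5,interpolation=2)
im=get_image('scene');b=cv2.resize(im[160:240,310:400],None,fx=5,fy=5,interpolation=2)
cv2.imwrite('pics/s6.png',a);cv2.imwrite('pics/c6.png',b)
E
```

```text
9.175 [523.86697415 -24.16544018  37.40526694] [-0.15607101 -0.03226632 -2.23449843] [-0.03645001 -0.03261341 -0.01886289] 25.669586955877108
```

View pics/s6.png

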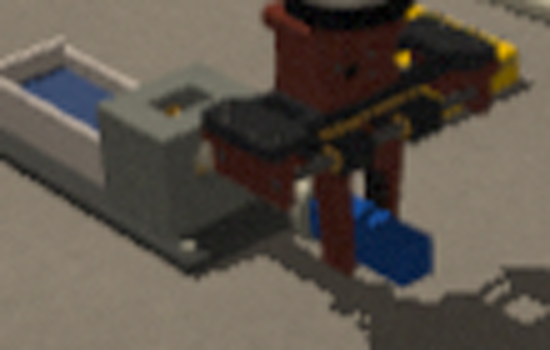

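View pics/c6.png

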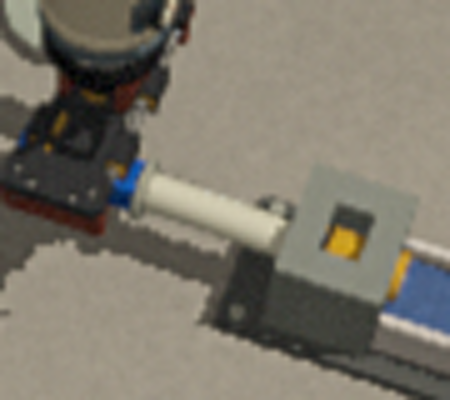

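The nose is in the bore with no side force, and the cartridge is emerging at the far side. Continuing.

Emit:
move_arm --pt "0.5 9 0 0 1" --pt "1 18 0 0 1" --pt "2 27 0 0 1" --pt "2.5 36 0 0 1" --pt "3 45 0 0 1" --pt "3.5 54 0 0 1" --pt "4.5 62 0 0 1" --pt "5 70 0 0 1" --pt "5.5 76 0 0 1" --pt "5.5 81 0 0 1" --pt "6 85 0 0 1" --pt "6 85 0 0 1"

```text
t: 10.78
ee_pos: [529.9, 60.7, 37.4]
orientation: [1.262, 1.177, -1.261]
ft_force: [-0.2, 0.2, -2.9]
width: 25.8
```

```bash
python3 - <<'E'
from h import *
o=ctrl.get_obs();print(o['t'],o['ee_pos'],o['ft_force'],o['moment'],o['width'])
im=get_image('scene');b=cv2.resize(im[160:260,330:450],None,fx=6,fy=6,interpolation=2)
cv2.imwrite('pics/c7.png',b)
E
```

```text
10.775 [529.93385151  60.72717294  37.41877588] [-0.22159517  0.15519684 -2.87923366] [-0.01240127  0.05798308 -0.02786562] 25.78669713557054
```

View pics/c7.png

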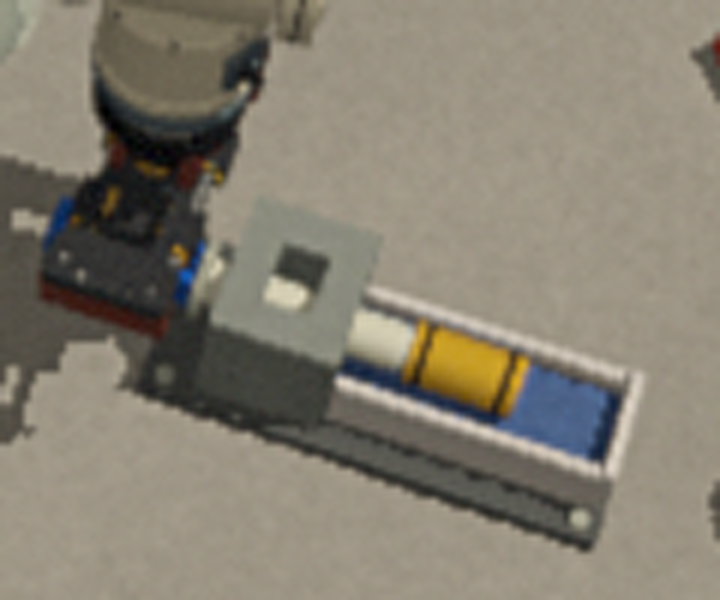

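The cartridge is fully out and lying in the tray. Drawing the rod back along the axis.

Emit:
move_arm --pt "-0.5 -7 0 0 1" --pt "-1.5 -20 0 0 1" --pt "-2.5 -35 0 0 1" --pt "-3.5 -50 0 0 1" --pt "-4.5 -65 0 0 1" --pt "-5.5 -80 0 0 1" --pt "-6.5 -95 0 0 1" --pt "-7.5 -110 0 0 1" --pt "-9 -125 0 0 1" --pt "-10 -140 0 0 1" --pt "-10.5 -150 0 0 1" --pt "-10.5 -150 0 0 1"

```text
t: 12.32
ee_pos: [519.5, -90.1, 37.4]
orientation: [1.263, 1.176, -1.262]
ft_force: [-0.4, 0.3, -2.6]
width: 25.9
```

```bash
python3 - <<'E'
from h import *
o=ctrl.get_obs();print(o['t'],o['ee_pos'],o['ft_force'],o['orientation'],o['width'])
im=get_image('scene');b=cv2.resize(im[150:260,300:450],None,fx=5,fy=5,interpolation=2)
cv2.imwrite('pics/c8.png',b);cv2.imwrite('pics/w8.png',get_image('wrist'))
E
```

```text
12.325 [519.45582781 -90.13038192  37.42746922] [-0.44060127  0.32809474 -2.57146506] [ 1.26273424  1.17584867 -1.26232925] 25.926399447893683
```

View pics/c8.png

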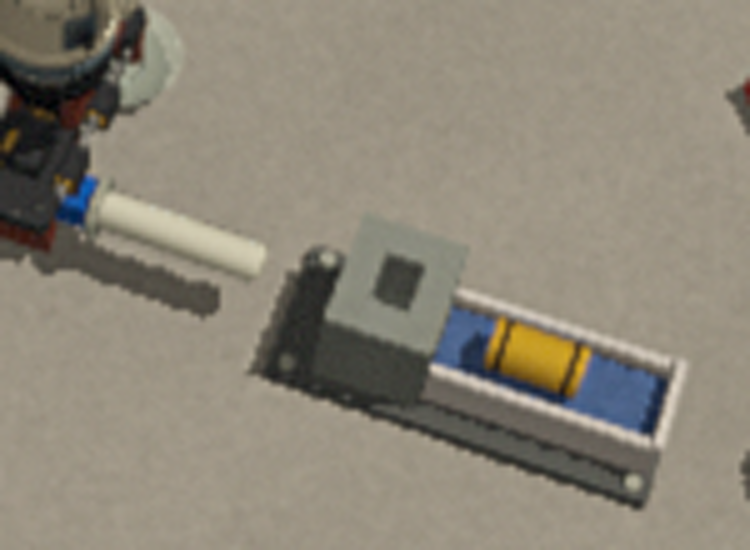

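View pics/w8.png

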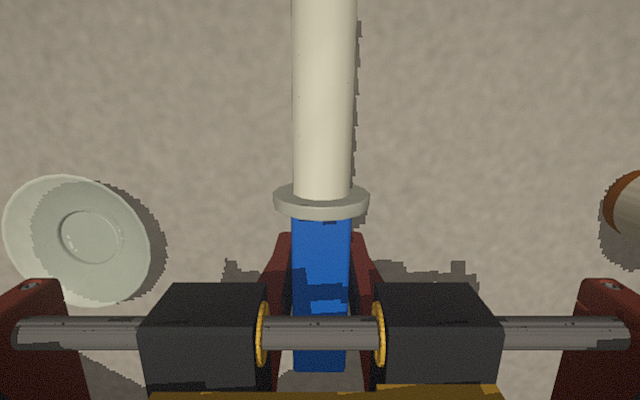

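The rod is clear, the bore is empty, and the cartridge rests in the tray. Back to the rest.

Emit:
move_arm --pt "0 -10 40 0 1" --pt "6 -35 80 0.02 1" --pt "18 -85 105 0.04 1" --pt "30 -140 105 0.06 1" --pt "42 -195 105 0.06 1" --pt "52 -240 105 0.06 1" --pt "58 -270 85 0.06 1" --pt "58 -278 55 0.06 1" --pt "58 -278 30 0.06 1" --pt "58 -278 20 0.06 1" --pt "58 -278 20 0.06 1"

```text
t: 13.8
ee_pos: [577.2, -366.6, 56.8]
orientation: [1.217, 1.208, -1.218]
ft_force: [0.4, 0.7, -2.3]
width: 25.8
```

```bash
python3 - <<'E'
from h import *
o=ctrl.get_obs();print(o['t'],o['ee_pos'],o['ft_force'],o['orientation'],o['width'])
im=get_image('side');b=cv2.resize(im[200:310,310:450],None,fx=5,fy=5,interpolation=2)
cv2.imwrite('pics/s9.png',b);cv2.imwrite('pics/w9.png',get_image('wrist'))
E
```

```text
13.8 [ 577.24394612 -366.57968358   56.82057131] [ 0.41291429  0.68224602 -2.29430622] [ 1.21736952  1.20759666 -1.21770726] 25.773671625741734
```

View pics/s9.png

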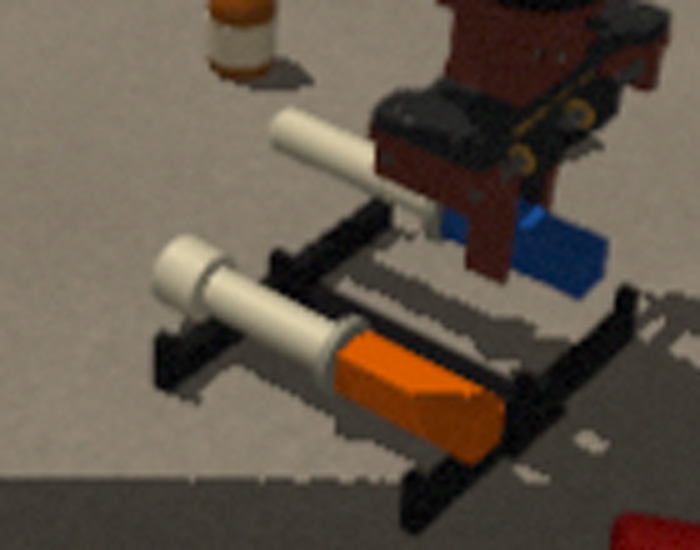

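View pics/w9.png

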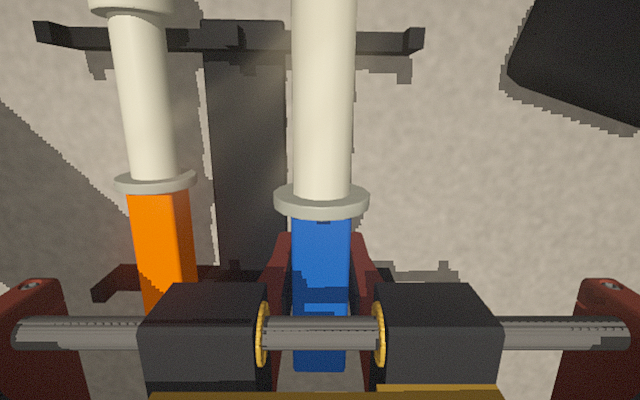

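Emit:
move_arm --pt "0.5 -1.5 -12 0 1" --pt "0.5 -1.5 -24 0 1" --pt "0.5 -1.5 -33 0 1" --pt "0.5 -1.5 -38 0 1" --pt "0.5 -1.5 -40 0 1" --pt "0.5 -1.5 -41.5 0 1" --pt "0.5 -1.5 -42 0 1" --pt "0.5 -1.5 -42 0 1"

```text
t: 14.9
ee_pos: [578.8, -368.9, 16.6]
orientation: [1.217, 1.204, -1.217]
ft_force: [0.2, -0.0, -1.9]
width: 26.0
```

Emit:
move_arm --pt "-0.5 0.5 -1 0 1" --pt "-0.5 0.5 -2 0 1" --pt "-0.5 0.5 -2.4 0 1" --pt "-0.5 0.5 -2.4 0 1"

```text
t: 15.4
ee_pos: [578.3, -368.4, 14.2]
orientation: [1.217, 1.204, -1.217]
ft_force: [-0.4, 0.4, -2.5]
width: 26.6
```

Emit:
move_arm --pt "0 0 -0.5 0 1" --pt "0 0 -1 0 1" --pt "0 0 -1 0 1"

```text
t: 15.78
ee_pos: [578.3, -368.4, 14.2]
orientation: [1.217, 1.204, -1.217]
ft_force: [-3.6, 1.1, 6.4]
width: 26.2
```

Contact (load reversed). Releasing gradually.

Emit:
move_arm --pt "0 0 0 0 0.35" --pt "0 0 0 0 0.2" --pt "0 0 0 0 0" --pt "0 0 0 0 -0.5" --pt "0 0 0 0 -1" --pt "0 0 0 0 -1" --pt "0 0 0 0 -1"

```text
t: 16.65
ee_pos: [578.3, -368.4, 14.1]
orientation: [1.217, 1.204, -1.217]
ft_force: [0.2, 0.3, -0.2]
width: 81.0
```

```bash
python3 - <<'E'
from h import *
o=ctrl.get_obs();print(o['t'],o['ee_pos'],o['ft_force'],o['width'])
cv2.imwrite('pics/w10.png',get_image('wrist'))
E
```

```text
16.65 [ 578.28208369 -368.41795962   14.10639578] [ 0.19143454  0.33569631 -0.21631125] 80.96189198975266
```

View pics/w10.png

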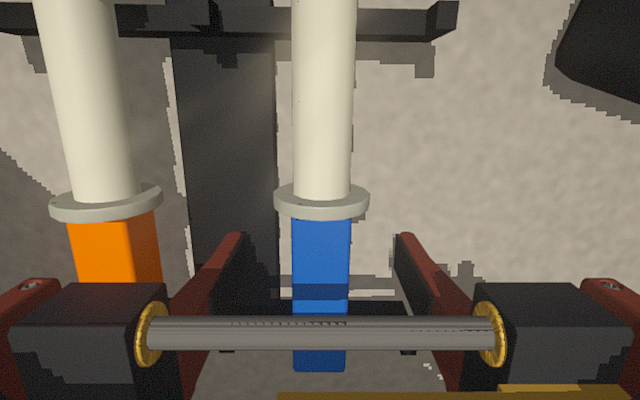

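The rod lies free between the open fingers. Now retreating upwards.

Emit:
move_arm --pt "0 0 8 0 -1" --pt "0 0 30 0 -1" --pt "0 0 70 0 -1" --pt "0 -10 120 0 -1" --pt "0 -30 170 0 -1" --pt "0 -55 220 0 -1" --pt "0 -72 270 0 -1" --pt "0 -72 286 0 -1" --pt "0 -72 286 0 -1" --pt "0 -72 286 0 -1"

```text
t: 17.95
ee_pos: [577.5, -439.1, 298.1]
orientation: [1.217, 1.208, -1.217]
ft_force: [-0.0, -0.2, -0.1]
width: 87.7
```

```bash
python3 - <<'E'
from h import *
o=ctrl.get_obs();print(o['t'],o['ee_pos'],o['ft_force'],o['width'])
w=get_image('wrist');s=get_image('side');c=get_image('scene')
cv2.imwrite('pics/f1.png',np.hstack([cv2.resize(w[0:170,180:380],(400,340)),cv2.resize(s[215:315,325:445],(400,340))]))
cv2.imwrite('pics/f2.png',c)
E
```

```text
17.95 [ 577.53119869 -439.0903239   298.0618105 ] [-0.04282739 -0.18133399 -0.11347893] 87.6524303627735
```

View pics/f1.png

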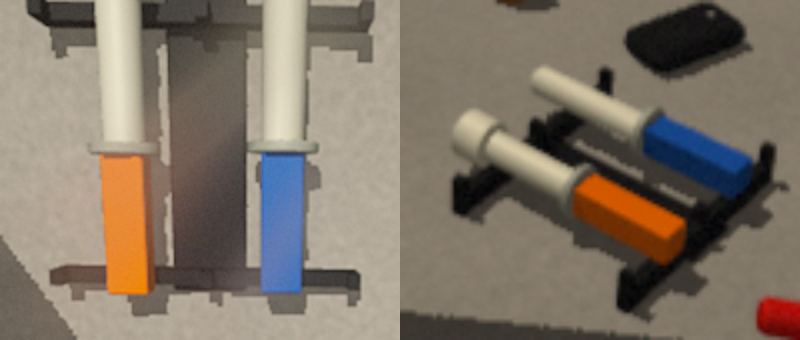

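View pics/f2.png

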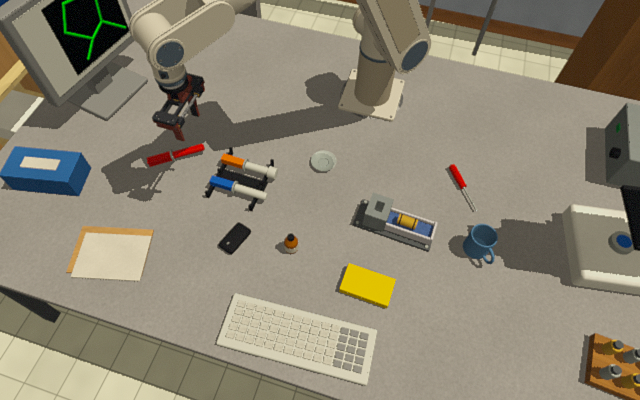

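The blue rod is back across both rails, the cartridge is in the tray at (408,221), and everything else is in place. Handing in.

```bash
python3 -c "
from workcell import ctrl
print(ctrl.close_job())"
```

```text
the job is handed in; nothing more can be done
None
```

The job is done and handed in at about 18 s of the 51 s allowed. I pushed the brass cartridge out of the far side of the block with the slim blue rod, drew the rod back out, and laid it on its place on the rest.

- **Cartridge:** it lies wholly on the blue felt, clear of the bore. The gripper held only the rod's handle and never came near it.
- **Rod:** the wrist and side views show it across both rails in its original place, with the gripper open and well away.
- **Rest of the bench:** the orange rod and the other objects look unmoved.
- **Forces:** no reading after any move exceeded about 10 N. The largest came when setting the rod down.
- **Disagreements between measurements:**
  - The scene and wrist cameras differed by about 2 to 3 mm on the jig's position. I used the wrist value, and the rod went in with no side force.
  - When lowering the rod, the arm stopped about 2 mm high, so I made two short extra moves down until the rod touched the rest.

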